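# Stand the fallen support stand back up and park it

### The arm

A 6-joint arm with a two-finger parallel gripper is mounted at the origin on the work surface. World frame = base frame: x ahead of the robot, y to its left, z up, the work surface at z = 0. Lengths are in mm, angles in rad, forces in N, time in s.
With the tool pointing down it reaches from about 350 to 975 mm from the base axis. Payload 7.1 kg.
Tool frame: the origin (TCP) lies at the centre of the arm's flange, where the gripper is bolted on; the fingertips stand 182 mm ahead of it and the grasp point (between the pads) lies 163 mm ahead of it; x points along the fingers, y is the direction in which the jaws open and shut, and the axes are right-handed (so a half turn about x gives the same grasp; the last joint's range is limited). The gripper opens to 88 mm and grips with 3 to 60 N. Pads are 20 mm wide; open, the fingers measure 115 mm over their backs; the gripper's body (75 mm by 178 mm) begins 61 mm behind the grasp point.
Start: joints at [-1.137, 0.423, 1.63, -0, 1.089, -0.019], TCP at [273.443, -561.992, 404.675] pointing down, gripper open.
Joint ranges: [-3, 3], [-0.9, 2.11], [0.09, 2.58], [-1.31, 4.45], [0.11, 2.69], [-2.54, 2.54]. Speed limits (rad/s): [2.39, 2.39, 3.01, 3.14, 3.14, 3.14].

### API

Orientations are given as a rotation vector (axis times angle).
In Python, from workcell import readout, viewer, workorder, models gives the robot as it stands. The module is installed in compiled form; this text tells all that it offers.
- The arm moves only by the tool apply_moves, never from a script. Its argument "commands" is a list that holds one entry, the list of rows, each a list of 4 numbers: the shift along the world's x, y, z in m, then the turn about the world's z in rad. A call has 1 to 8 rows; each row is the pose to reach, as a shift and turn from the pose commanded when the call began; what a row does not reach only later rows make up. A row lasts 1/8 s, in which the tool goes at most 62.5 mm and 10.7 degrees, less where a joint would pass 70% of its speed; a pose out of reach is approached as far as the arm can. A call with a gripper value outside its range is refused whole. "gripper" is the finger opening in m, from 0 to 0.0878, set as the call begins (left out, the last holds). The fingers move at their own pace and stop on an object; the grip force is fixed at half the most. Time passes only in rows, so rows that repeat a pose let the fingers close. It gives the time, the measured TCP pose, the force and the opening at its end, in the units of the state.
- readout.get_obs(): the state, without advancing time (a new reading comes with each control period).
- viewer.get_image(name): name is "scene" or "top" or "wrist"; returns a dict with "color" (420x560x3 uint8, red, green, blue), "vertical_fov" (degrees; the focal length in pixels is half the picture's height over the tangent of half this angle, whatever the lens; pixels are square), "cx", "cy" (the principal point, pixels), "rvec" (rotation vector, rad) and "tvec" (3), from world to camera coordinates, as OpenCV has them. Camera axes: x right, y down, z forward; pixel columns grow to the right and rows downward; lengths in mm; the calibration is good to about 2 mm. A picture is of the moment at which its call begins. There is no depth.
- workorder.close_job(): hands the job in, once; it reports no verdict.
Trained networks look in the newest picture that a camera, given by its name, has taken for a name from the list of things; names that differ only in an ending like _2 or _b are one class to them, and where a whole thing is asked for, a point or a joint stands for the part that bears it (a point fixed in the world has none). Each returns a list of dicts, best first, with "conf" (0 to 1); they miss things now and then, are a little off and sometimes report something else, mostly with a low value. They report only what shows in the picture. A call takes as long as a camera call. They do not tell look-alikes from the thing itself.
- models.search_frame(camera, label): "position" ([x, y, z] in mm, in world coordinates, good to about 4 mm: the middle of the surface that is visible of it).
- models.place_of(camera, label): "position" ([x, y, z] in mm, in world coordinates, good to about 4 mm: a listed point, or the origin of a listed thing).
The state is a dict: "t": time; "qpos": joint angles; "qvel": joint speeds; "joint_torque": joint torques, N m; "ee_pos": TCP position; "orientation": TCP orientation; "ft_force": force on the tool from outside, world axes, zero at the start; "moment": the same for the moment, N m; "width": finger opening in mm.
Only numpy, scipy, OpenCV 4.12 (cv2) and the standard library are available. Lean on these libraries where they do the work, as an engineer would, in place of code of your own. Each camera call takes 0.05 s, during which the arm holds its last target.

### The job

The small support stand has fallen on its back. With the fingertips only, push its upended base over so that it stands upright again, then gently slide it along the bench until its whole base lies inside the taped outline. Only push: do not grip, lift or carry the stand, and leave the glassware where it is.

Things in the scene. Friction and masses are not known exactly. Their poses are not given: they have to be found in the camera images.
- stand: Loose support stand, 0.5-0.7 kg: grey base plate 130 (x) by 90 (y) by 14 mm (z), steel rod near its rear edge. Origin: centre of the base's underside; z along the rod (up when standing), x from toe edge (-65 mm) to heel edge (+65 mm). Starts on its back: base on edge, 130 mm high, underside facing the robot, toe on top; rod level, pointing roughly away from the robot.
- stand_heel (a point): Middle of the heel (rear) edge of the stand's underside: x +65, y 0, z 0 mm in its frame. It stays on the bench: the stand turns about this edge.
- stand_toe (a point): Middle of the toe (front) edge, on the base's upper, rod-side face: x -65, y 0, z 14 mm. At the start it is the top of the upended base. Pushing that rod-side face near here towards the robot takes 2-4 N; past about 35 degrees the stand falls onto its base by itself, toe towards the robot. Standing, the base slides under a push of 3-8 N.
- stand_boss (a point): Centre of the 32 x 32 x 26 mm metal boss on the rod: x +49, y 0, z 157 mm in the stand's frame. The rod is 12 mm thick and ends at z 180 mm; a thumb screw on the boss reaches to x +12 mm. At the start the boss rests on the bench.
- outline: Rectangle of 8 mm wide white tape flat on the bench, inside 160 (x) by 120 (y) mm. Origin: its centre; x is the long direction, roughly away from the robot. The standing base goes inside, long side along x, rod at the far side. Once stood up, the base is about 60-100 mm short of the middle, nearer the robot, up to 4 cm to one side and turned up to 15 degrees.
- beaker: Open glass beaker, 68 mm wide, 85 mm high, beside the work. Origin: centre of its underside. Leave alone.
- flask: Conical glass flask, 76 mm wide at the foot, 110 mm high, beside the work. Origin: centre of its underside. Leave alone.
- reagent: Amber bottle with black cap, 60 mm wide, about 120 mm high, beside the work. Origin: centre of its underside. Leave alone.
There are look-alikes about, which are no part of the job. Of the things that look like the stand, the middle-sized one is meant.

How it is judged:
By the outcome, as a careful person would: the job done as asked, in the order asked, and still so for the second after the job is handed in, with the robot touching nothing.
It also fails if it takes over 54 s, if anything falls off the work surface, if the arm or the gripper's body presses on something with over 40 N, if the wrist force passes 120 N, or if a joint passes its speed limit or range.

## Working session

There is one attempt and no reset: what is moved stays moved. The work goes in short steps, Python scripts to look and compute and a tool call to move; the robot and the scene stay as the last step left them, time stands still between calls to the robot, and variables do not carry over. Pictures are saved under pics/ and viewed, and the job is handed in when it is done.

Besides the shell and the picture viewer there is one more tool, called after "Request:" as name(argument=value, ...) on one line, values as JSON. apply_moves: Moves the arm, as the interface text tells. Its arguments: {"type":"object","properties":{"commands":{"type":"array","items":{"type":"array","items":{"type":"array","items":{"type":"number"}}}},"gripper":{"type":"number"}},"required":["commands"]}

```bash
ls; mkdir -p pics; cat > h.py <<'E'
import numpy as np, cv2
from workcell import readout, viewer, workorder, models
def snap(name,fn):
    im=viewer.get_image(name); cv2.imwrite('pics/'+fn,im['color'][:,:,::-1]); return im
def cam(im):
    f=im['color'].shape[0]/2/np.tan(np.radians(im['vertical_fov'])/2)
    K=np.array([[f,0,im['cx']],[0,f,im['cy']],[0,0,1]]); return K,cv2.Rodrigues(np.array(im['rvec'],float))[0],np.array(im['tvec'],float).ravel()
def proj(im,P):
    K,R,t=cam(im); p=(np.atleast_2d(P)@R.T+t)@K.T; return p[:,:2]/p[:,2:]
def ray(im,uv,z):
    K,R,t=cam(im); d=R.T@np.linalg.inv(K)@np.array([uv[0],uv[1],1.]); c=-R.T@t; return c+d*(z-c[2])/d[2]
E
python3 - <<'E'
from h import *
for n in ['scene','top']:
    im=snap(n,n+'0.png'); print(n,im['vertical_fov'],im['cx'],im['cy'])
    for l in ['stand','stand_heel','stand_toe','stand_boss','outline','beaker','flask','reagent']:
        print(l,[(round(d['conf'],2),np.round(d['position']).tolist(),np.round(proj(im,d['position'])[0]).tolist()) for d in models.place_of(n,l)])
o=readout.get_obs(); print(o['t'],o['ee_pos'],o['orientation'],o['ft_force'],o['width'])
E
```

```text
pics
scene 47.634038690578734 277.8629124952674 206.48313988264724
stand [(0.89, [622.0, -82.0, 62.0], [242.0, 182.0]), (0.74, [548.0, 393.0, 92.0], [430.0, 283.0]), (0.73, [484.0, -190.0, 47.0], [263.0, 146.0])]
stand_heel [(0.96, [627.0, -84.0, 2.0], [242.0, 202.0]), (0.78, [549.0, 393.0, 0.0], [420.0, 315.0]), (0.61, [486.0, -183.0, 2.0], [264.0, 161.0])]
stand_toe [(0.93, [481.0, -196.0, 82.0], [262.0, 133.0]), (0.76, [563.0, 377.0, 177.0], [427.0, 249.0]), (0.56, [638.0, -82.0, 129.0], [235.0, 161.0])]
stand_boss [(0.82, [776.0, -96.0, 18.0], [184.0, 221.0]), (0.75, [671.0, 216.0, 24.0], [310.0, 281.0]), (0.73, [453.0, -292.0, 9.0], [250.0, 137.0])]
outline []
beaker [(0.96, [704.0, 99.0, -2.0], [262.0, 263.0])]
flask [(0.7, [653.0, -246.0, -1.0], [198.0, 175.0]), (0.38, [548.0, 66.0, 0.0], [307.0, 222.0])]
reagent [(0.84, [551.0, 70.0, 1.0], [308.0, 223.0])]
top 50.00306039554561 272.0071359624916 208.26385423525517
stand [(0.82, [549.0, 396.0, 94.0], [132.0, 250.0]), (0.79, [623.0, -84.0, 65.0], [340.0, 221.0]), (0.55, [490.0, -186.0, 46.0], [381.0, 277.0])]
stand_heel [(0.68, [549.0, 396.0, -3.0], [144.0, 250.0]), (0.66, [626.0, -82.0, -3.0], [335.0, 221.0]), (0.64, [488.0, -191.0, 2.0], [379.0, 276.0])]
stand_toe [(0.95, [638.0, -80.0, 129.0], [343.0, 213.0]), (0.93, [485.0, -198.0, 85.0], [391.0, 280.0]), (0.69, [556.0, 380.0, 181.0], [128.0, 248.0])]
stand_boss [(0.76, [461.0, -285.0, 11.0], [418.0, 288.0]), (0.56, [778.0, -98.0, 12.0], [342.0, 160.0]), (0.56, [674.0, 215.0, 26.0], [216.0, 199.0])]
outline []
beaker [(0.62, [708.0, 103.0, -1.0], [262.0, 187.0]), (0.31, [548.0, 73.0, -2.0], [273.0, 251.0])]
flask [(0.85, [646.0, -246.0, -1.0], [399.0, 213.0])]
reagent [(0.7, [552.0, 72.0, -1.0], [273.0, 249.0])]
0.9 [ 273.43555974 -561.99030993  404.68906722] [ 1.97003411  0.45379504 -1.97004384] [-0.37913219  0.06236092 -0.58822363] 87.6616155717028
```

View pics/scene0.png

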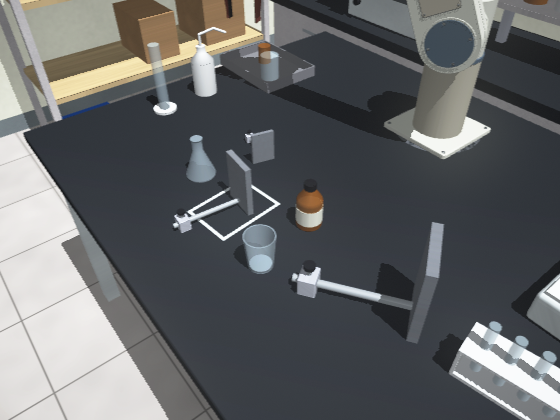

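View pics/top0.png

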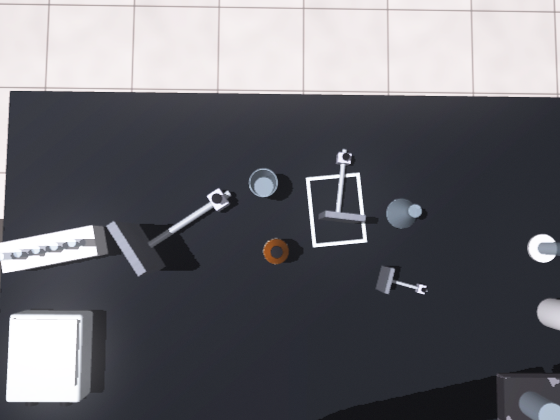

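```bash
python3 - <<'E'
import cv2
a=cv2.imread('pics/top0.png'); cv2.imwrite('pics/top0c.png',cv2.resize(a[110:330,240:500],None,fx=3,fy=2.7,interpolation=cv2.INTER_CUBIC)[:600,:800])
E
```

```text
(no output)
```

View pics/top0c.png

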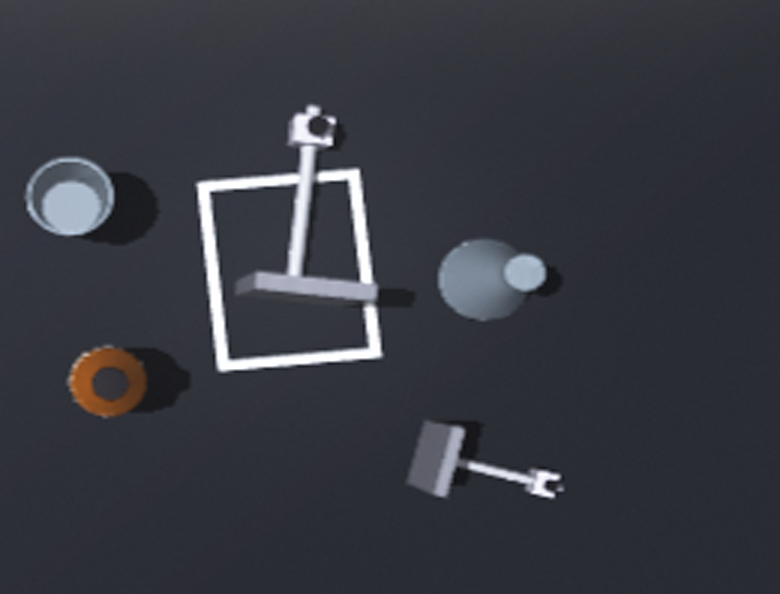

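Three stands: large at scene (425,283), middle at (242,182), small at (262,146). The base edges are about 180, 130 and 85 mm high, so the middle-sized one at (242,182), top (340,215), with the 130 mm base is meant. The top crop confirms it. It lies across the tape outline, whose outer corners are near top (306,178), (360,173), (367,242) and (313,247). The beaker, bottle and flask stand around it.

```bash
cat >> h.py <<'E'
from scipy.optimize import least_squares
def box(x0,x1,y0,y1,z0,z1): return np.array([[x,y,z] for x in(x0,x1) for y in(y0,y1) for z in(z0,z1)],float)
def standpts():
    return box(-65,65,-45,45,0,14), box(33,65,-16,16,144,170)
def pose(hx,hy,yaw,th):  # heel pivot; th=0 lying,90deg upright
    d=np.array([np.cos(yaw),np.sin(yaw),0]); z=np.array([0,0,1.]); 
    zs=d*np.cos(th)+z*np.sin(th); xs=d*np.sin(th)-z*np.cos(th); ys=np.cross(zs,xs)
    R=np.stack([xs,ys,zs],1); o=np.array([hx,hy,0])-R@[65,0,0]; return R,o
def draw(im,a,hx,hy,yaw,th,col=(0,255,0)):
    R,o=pose(hx,hy,yaw,th)
    for B in standpts():
        p=proj(im,B@R.T+o)
        for i in range(8):
            for j in range(i):
                if bin(i^j).count('1')==1: cv2.line(a,tuple(int(v*64) for v in p[i]),tuple(int(v*64) for v in p[j]),col,1,cv2.LINE_AA,6)
def outl(im,a,cx,cy,yaw,col=(0,0,255),hx=80,hy=60):
    c,s=np.cos(yaw),np.sin(yaw)
    P=[[cx+c*x-s*y,cy+s*x+c*y,0] for x,y in((-hx,-hy),(hx,-hy),(hx,hy),(-hx,hy))]
    cv2.polylines(a,[np.int32(proj(im,P)*64)],True,col,1,cv2.LINE_AA,6)
E
python3 - <<'E'
from h import *
for n,roi in (('top',(165,255,300,375)),('scene',(180,245,180,285))):
    im=viewer.get_image(n); a=im['color'].astype(int); 
    m=np.zeros(a.shape[:2],np.uint8); r=roi
    m[r[0]:r[1],r[2]:r[3]]=(a[r[0]:r[1],r[2]:r[3]].min(2)>205)
    nl,lab,st,_=cv2.connectedComponentsWithStats(m,connectivity=8)
    pts=np.array([ray(im,(x,y),0)[:2] for y,x in np.argwhere(m)],np.float32)
    k=(abs(pts[:,0]-640)<130)&(abs(pts[:,1]+80)<110)
    # fit rectangle centreline 168x128
    def f(p):
        c,s=np.cos(p[2]),np.sin(p[2]); q=(pts[k]-p[:2])@np.array([[c,-s],[s,c]])
        dx=abs(q[:,0])-84; dy=abs(q[:,1])-64
        return np.where((dx>-6)&(dy>-6),np.maximum(dx,dy),np.where(abs(dx)<abs(dy),dx,dy))
    s=least_squares(f,[pts[k].mean(0)[0],pts[k].mean(0)[1],0.1],loss='soft_l1',f_scale=3)
    print(n,k.sum(),np.round(s.x,3),np.sqrt(np.mean(s.fun**2)))
    b=im['color'][:,:,::-1].copy(); outl(im,b,*s.x); draw(im,b,626,-83,-.09,0)
    x0,y0=(280,130) if n=='top' else (150,110)
    cv2.imwrite(f'pics/{n}1.png',cv2.resize(b[y0:y0+140,x0:x0+160],None,fx=4.2,fy=4.2,interpolation=cv2.INTER_NEAREST))
E
```

```text
top 865 [ 6.53392e+02 -8.40050e+01  1.04000e-01] 14.734771060570894
scene 625 [ 6.52108e+02 -8.01220e+01  1.19000e-01] 14.98046661499508
```

View pics/top1.png

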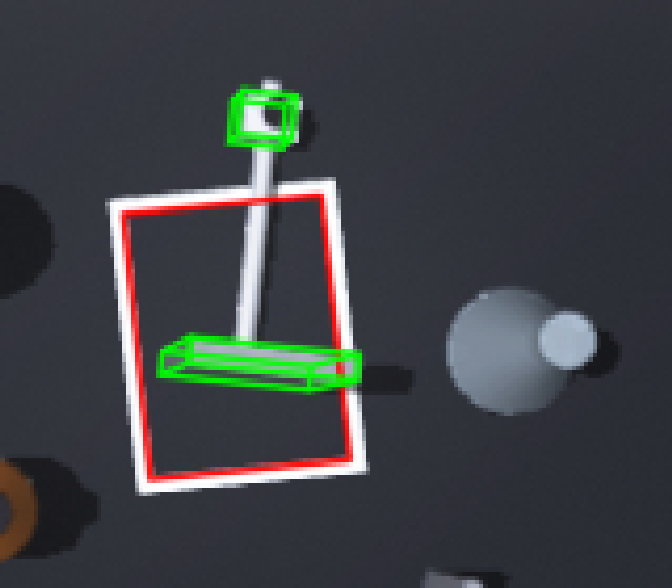

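View pics/scene1.png

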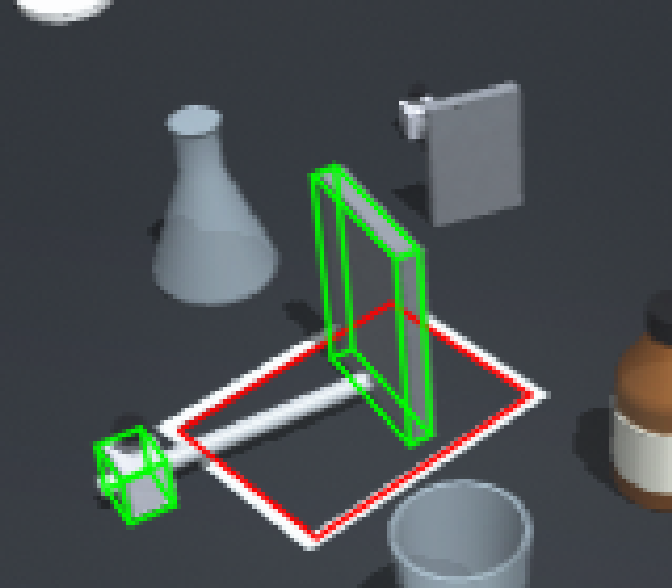

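```bash
python3 - <<'E'
from h import *
o=readout.get_obs(); R=cv2.Rodrigues(np.array(o['orientation']))[0]; print(np.round(R,3)); 
y=R[:,1]; print('jaw angle',np.arctan2(y[1],y[0]))
im=snap('wrist','w0.png')
E
```

```text
[[-0.     0.437 -0.899]
 [ 0.    -0.899 -0.437]
 [-1.    -0.     0.   ]]
jaw angle -1.1179877434827177
```

View pics/w0.png

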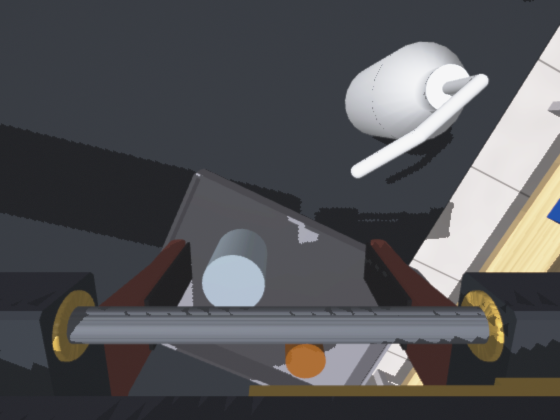

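Request:
apply_moves(commands=[[[0.04,0.045,0,-0.07],[0.08,0.09,0,-0.14],[0.12,0.135,0,-0.21],[0.16,0.18,0,-0.28],[0.2,0.225,0,-0.35],[0.24,0.27,0,-0.42],[0.28,0.315,0,-0.49],[0.32,0.36,0,-0.55]]], gripper=0.04)

```text
t: 2.05
ee_pos: [594.6, -200.3, 404.9]
orientation: [-2.171, 0.108, 2.17]
ft_force: [1.0, -0.6, -0.6]
width: 40.0
```

Request:
apply_moves(commands=[[[0.04,0.044,0,0],[0.08,0.09,0,0],[0.1,0.11,0,0],[0.1,0.11,-0.05,0],[0.1,0.11,-0.1,0],[0.1,0.11,-0.122,0],[0.1,0.11,-0.122,0]]])

```text
t: 2.92
ee_pos: [693.1, -92.1, 281.3]
orientation: [-2.168, 0.105, 2.174]
ft_force: [0.1, 0.7, 0.3]
width: 39.9
```

```bash
python3 - <<'E'
from h import *
o=readout.get_obs(); R=cv2.Rodrigues(np.array(o['orientation']))[0]; y=R[:,1]; print(o['ee_pos'],'jaw angle',np.arctan2(y[1],y[0]),o['qpos'])
a=snap('scene','s2.png');
E
```

```text
[693.12898352 -92.06294433 281.34884166] jaw angle -1.668159792375707 [-1.49072490e-01  6.70172907e-01  1.52033070e+00  2.20248930e-05
  9.53901027e-01  1.51907431e+00]
```

View pics/s2.png

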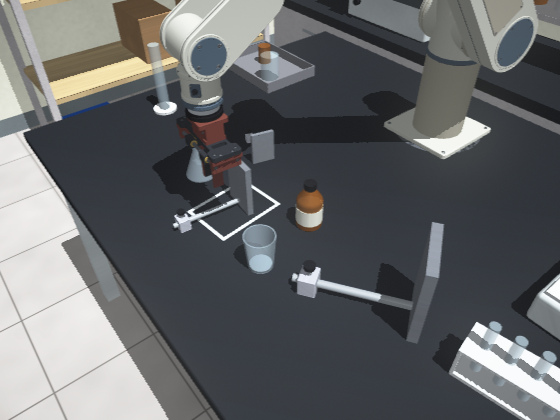

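The gripper hangs behind the upended plate, fingertips near scene (228,180). Next I push towards the robot along −d.

Request:
apply_moves(commands=[[[-0.015,0.0015,0,0],[-0.028,0.003,0,0],[-0.036,0.0035,0,0],[-0.044,0.0045,0,0],[-0.052,0.005,0,0],[-0.06,0.006,0,0]]])

```text
t: 3.72
ee_pos: [633.5, -86.0, 283.2]
orientation: [-2.174, 0.106, 2.17]
ft_force: [1.5, -0.1, 1.9]
width: 39.9
```

Request:
apply_moves(commands=[[[-0.008,0.001,0,0],[-0.016,0.0015,0,0],[-0.024,0.0025,0,0],[-0.032,0.003,0,0]]])

```text
t: 4.22
ee_pos: [600.7, -82.9, 282.4]
orientation: [-2.171, 0.105, 2.172]
ft_force: [1.9, -0.0, 0.3]
width: 39.9
```

```bash
python3 - <<'E'
from h import *
a=snap('scene','s3.png')
b=a['color'][:,:,::-1].copy();cv2.imwrite('pics/s3.png',cv2.resize(b[100:260,150:330],None,fx=3.7,fy=3.7))
E
```

```text
(no output)
```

View pics/s3.png

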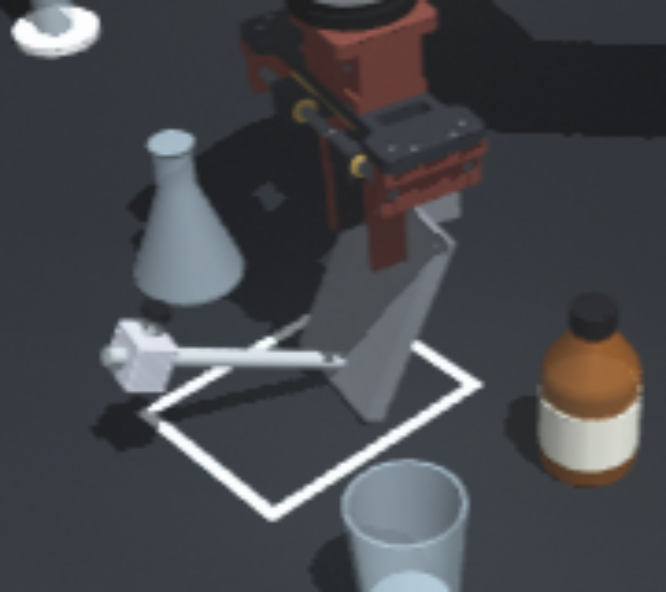

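The plate is tilted about 25–30° with the boss off the bench, so the tipping works. I carry on gently.

Request:
apply_moves(commands=[[[-0.006,0.0005,0,0],[-0.012,0.001,0,0],[-0.018,0.002,0,0],[-0.022,0.002,0,0]]])

```text
t: 4.78
ee_pos: [578.9, -80.9, 282.6]
orientation: [-2.171, 0.105, 2.172]
ft_force: [-0.5, 0.6, 0.7]
width: 40.0
```

```bash
python3 - <<'E'
from h import *
a=snap('scene','s4.png')
b=a['color'][:,:,::-1].copy();cv2.imwrite('pics/s4.png',cv2.resize(b[100:260,150:330],None,fx=3.7,fy=3.7))
E
```

```text
(no output)
```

View pics/s4.png

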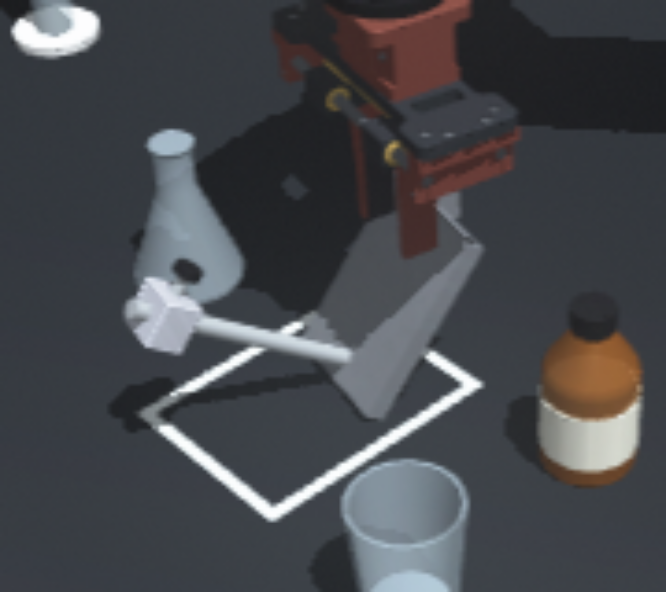

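Request:
apply_moves(commands=[[[0,0,0,0],[0,0,0,0],[0,0,0.01,0],[0,0,0.02,0]]])

```text
t: 5.32
ee_pos: [579.6, -81.0, 303.5]
orientation: [-2.172, 0.106, 2.171]
ft_force: [-0.7, -0.5, 1.3]
width: 39.7
```

```bash
python3 - <<'E'
from h import *
a=snap('scene','s5.png')
b=a['color'][:,:,::-1].copy();cv2.imwrite('pics/s5.png',cv2.resize(b[100:260,150:330],None,fx=3.7,fy=3.7))
E
```

```text
(no output)
```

View pics/s5.png

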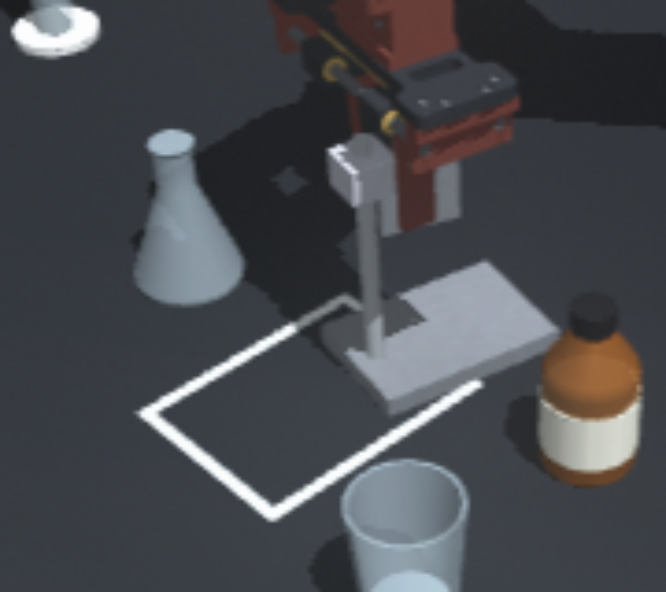

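It stands, and the fingertips are beside the boss. I lift straight up first, then go back.

Request:
apply_moves(commands=[[[0,0,0.05,0],[0,0,0.095,0],[-0.055,0.005,0.095,0],[-0.115,0.011,0.095,0],[-0.125,0.012,0.04,0],[-0.125,0.012,0,0],[-0.125,0.012,0,0]]])

```text
t: 6.25
ee_pos: [453.5, -68.9, 301.3]
orientation: [-2.166, 0.105, 2.176]
ft_force: [-0.1, -0.4, 0.8]
width: 40.1
```

```bash
cat >> h.py <<'E'
def fitstand(n='top'):
    im=viewer.get_image(n); r={}
    for l in ['stand','stand_heel','stand_toe','stand_boss']:
        r[l]=[(round(d['conf'],2),np.round(d['position'],1).tolist()) for d in models.place_of(n,l) if abs(d['position'][1]+80)<60 and d['position'][0]>400 ]
    return im,r
OUT=(652.5,-82,0.11)
def show(n,hx,hy,yaw,fn,x0,y0,w=190,h=142):
    im=viewer.get_image(n); b=im['color'][:,:,::-1].copy(); c=b.copy(); draw(im,c,hx,hy,yaw,np.pi/2); outl(im,c,*OUT)
    cv2.imwrite('pics/'+fn,cv2.resize(np.hstack([b[y0:y0+h,x0:x0+w],c[y0:y0+h,x0:x0+w]])[:,:],None,fx=2.1,fy=2.1*1.9,interpolation=cv2.INTER_NEAREST) if 0 else cv2.resize(c[y0:y0+h,x0:x0+w],None,fx=4.2,fy=4.2,interpolation=cv2.INTER_NEAREST))
E
python3 - <<'E'
from h import *
for n in ('top','scene'):
    im,r=fitstand(n)
    for k in r.items(): print(n,k)
show('top',629,-85,-.1,'t6.png',270,130)
show('scene',629,-85,-.1,'s6.png',150,110)
print(readout.get_obs()['ee_pos'])
E
```

```text
top ('stand', [(0.58, [550.5, -76.6, 1.6])])
top ('stand_heel', [(0.95, [620.4, -79.2, -3.5])])
top ('stand_toe', [(0.77, [487.8, -66.6, 14.3])])
top ('stand_boss', [(0.73, [601.8, -78.8, 157.5])])
scene ('stand', [(0.63, [554.2, -75.6, -0.8])])
scene ('stand_heel', [(0.62, [621.9, -82.7, 4.7])])
scene ('stand_toe', [(0.87, [490.3, -66.9, 14.4])])
scene ('stand_boss', [(0.56, [601.6, -77.8, 160.3])])
[454.49065743 -68.99233478 302.93251599]
```

View pics/t6.png

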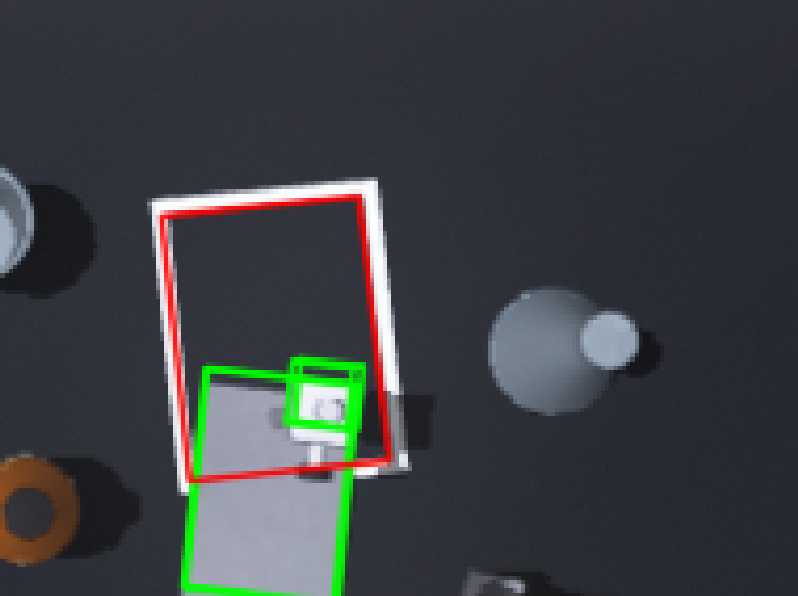

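View pics/s6.png

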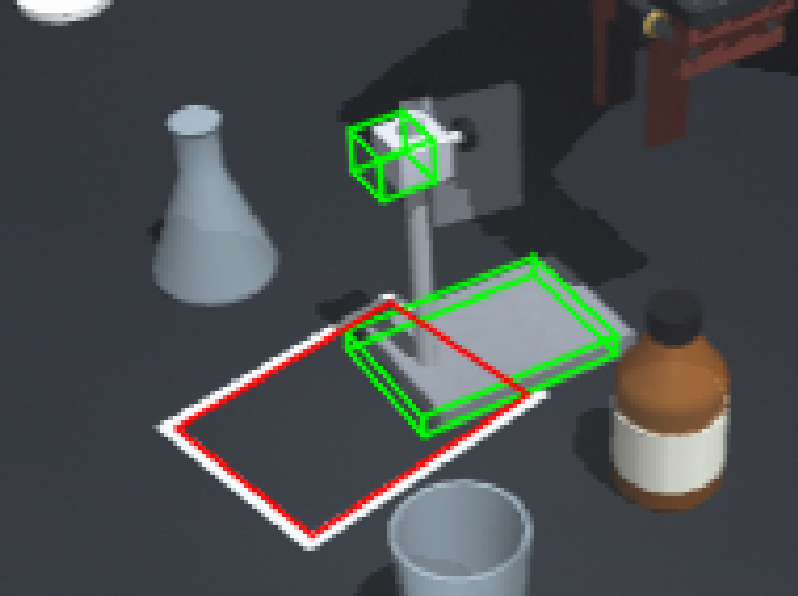

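Standing with its centre at about (555,-75) and yaw about -0.1. The outline is at (652.5,-82), yaw +0.11. In the scene crop the model edge (green) sits about 8 mm too far, and the networks' heel (621,-81) and toe (489,-67) agree with that. Plan: push straight on the toe edge by about 59 mm, turn it by pushing the right half of the toe edge, then straight again.

Request:
apply_moves(commands=[[[0,0.004,-0.05,0],[0,0.004,-0.1,0],[0,0.004,-0.115,0],[0.01,0.003,-0.115,0],[0.018,0.002,-0.115,0],[0.024,0.0015,-0.115,0],[0.03,0.001,-0.115,0],[0.036,0.0005,-0.115,0]]], gripper=0.05)

```text
t: 7.85
ee_pos: [490.3, -68.4, 188.0]
orientation: [-2.171, 0.106, 2.172]
ft_force: [-4.2, 0.2, 3.6]
width: 49.9
```

```bash
python3 - <<'E'
from h import *
for n in ('top','scene'):
    im,r=fitstand(n)
    for k in r.items(): print(n,k)
show('scene',627,-82,-.1,'s7.png',150,110)
o=readout.get_obs();print(o['ee_pos'],o['ft_force'])
E
```

```text
top ('stand', [(0.87, [565.7, -76.2, -2.5])])
top ('stand_heel', [(0.74, [636.1, -80.6, -0.5])])
top ('stand_toe', [(0.7, [503.0, -68.2, 12.4])])
top ('stand_boss', [(0.9, [617.2, -83.9, 155.1])])
scene ('stand', [(0.88, [567.3, -75.1, -2.3])])
scene ('stand_heel', [(0.64, [635.3, -83.7, 4.6])])
scene ('stand_toe', [(0.58, [502.1, -68.8, 13.0])])
scene ('stand_boss', [(0.57, [615.5, -78.6, 160.3]), (0.19, [636.8, -81.8, 5.3])])
[490.56273524 -68.50793591 187.69037276] [-0.31764179  1.04381163 -0.13073357]
```

View pics/s7.png

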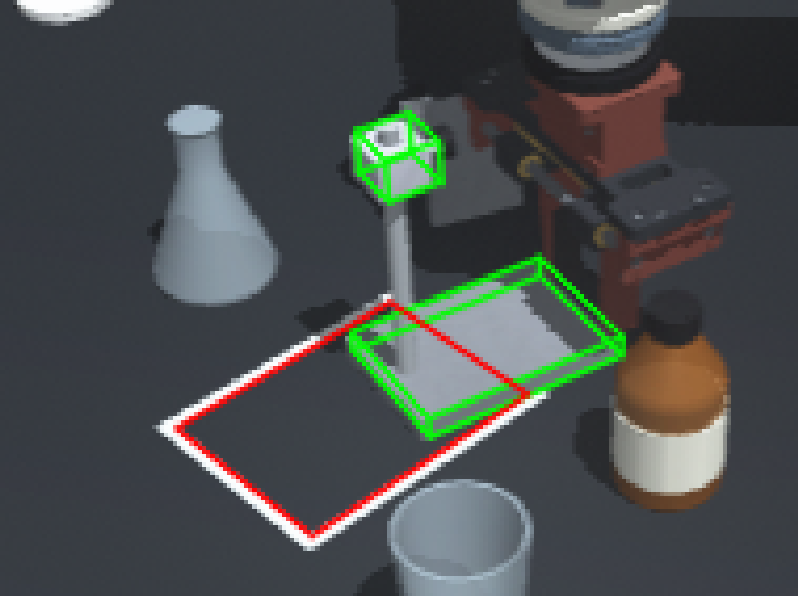

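It slides cleanly, about 13 mm so far, with a force of about 4 N. I continue.

Request:
apply_moves(commands=[[[0.006,-0.0006,0,0],[0.012,-0.0012,0,0],[0.018,-0.0018,0,0],[0.024,-0.0024,0,0],[0.03,-0.003,0,0],[0.036,-0.0036,0,0],[0.042,-0.0042,0,0],[0.046,-0.0046,0,0]]])

```text
t: 9.4
ee_pos: [536.8, -73.1, 187.7]
orientation: [-2.172, 0.106, 2.171]
ft_force: [-2.8, 0.5, 1.1]
width: 50.0
```

```bash
cat >> h.py <<'E'
def est(extra=True):
    # average NN points in both cams -> pose least squares in plane
    src=[];dst=[]
    M={'stand':(0,0),'stand_heel':(65,0),'stand_toe':(-65,0),'stand_boss':(49,0)}
    for n in ('top','scene'):
        im,r=fitstand(n)
        for l,v in r.items():
            if v and v[0][0]>.3: src.append(M[l]); dst.append(v[0][1][:2])
    src=np.array(src,float);dst=np.array(dst)
    f=lambda p:(np.c_[p[0]+src[:,0]*np.cos(p[2]),p[1]+src[:,0]*np.sin(p[2])]-dst).ravel()
    s=least_squares(f,[dst[:,0].mean(),dst[:,1].mean(),0],loss='soft_l1',f_scale=4)
    print('centre,yaw',np.round(s.x,3),'n',len(src),'rms',np.sqrt(np.mean(s.fun**2)))
    c,sn=np.cos(OUT[2]),np.sin(OUT[2]); d=s.x[:2]-np.array(OUT[:2]); print('in outline',np.round([c*d[0]+sn*d[1],-sn*d[0]+c*d[1],s.x[2]-OUT[2]],3))
    return s.x
E
python3 - <<'E'
from h import *
p=est(); h=p[:2]+65*np.array([np.cos(p[2]),np.sin(p[2])])
show('top',h[0],h[1],p[2],'t8.png',270,130)
show('scene',h[0],h[1],p[2],'s8.png',150,110)
o=readout.get_obs();print(o['ee_pos'],o['ft_force'])
E
```

```text
centre,yaw [ 6.14106e+02 -7.92040e+01 -1.02000e-01] n 8 rms 1.7174744509461728
in outline [-37.855   6.994  -0.212]
[536.49855715 -73.1103358  187.77967615] [ 0.37057737 -0.54613895  0.01171409]
```

View pics/s8.png

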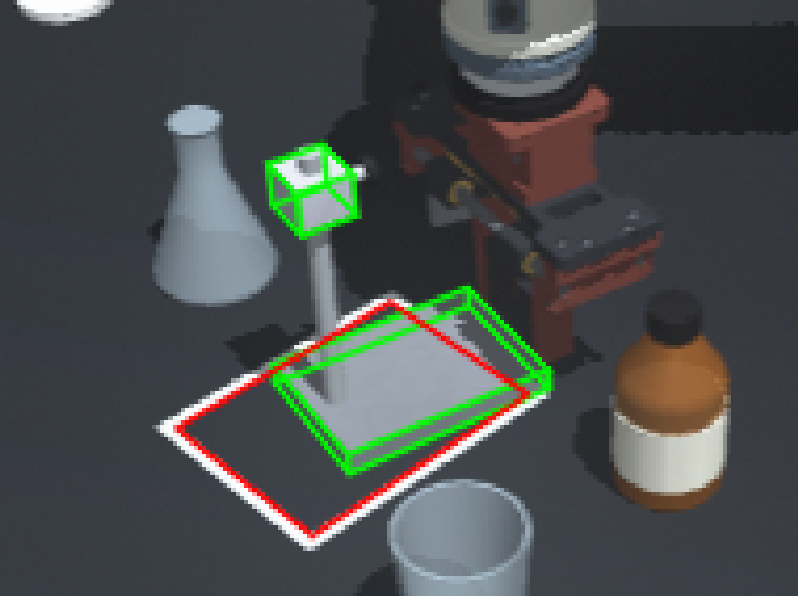

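View pics/t8.png

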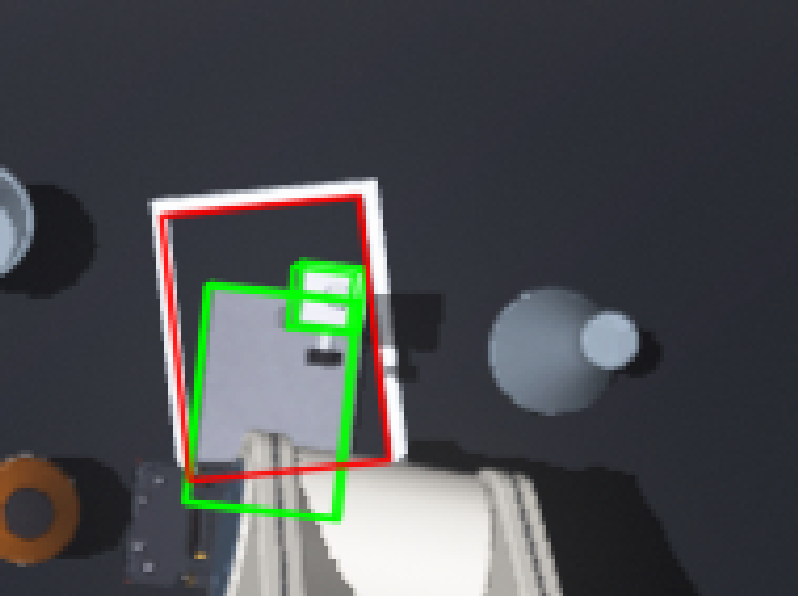

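In the scene crop the overlay fits well: 38 mm short, 7 mm to the left, and turned -0.21 rad. Next I turn it by turning the two-finger contact while advancing, so the right finger leads.

Request:
apply_moves(commands=[[[0.002,-0.002,0,0.027],[0.0035,-0.004,0,0.054],[0.005,-0.0065,0,0.08],[0.007,-0.009,0,0.107],[0.0085,-0.011,0,0.134],[0.01,-0.013,0,0.16],[0.012,-0.015,0,0.187],[0.013,-0.017,0,0.21]]])

```text
t: 11.0
ee_pos: [549.7, -90.2, 187.7]
orientation: [2.163, 0.124, -2.162]
ft_force: [-1.1, -0.6, -0.9]
width: 50.0
```

```bash
python3 - <<'E'
from h import *
p=est(); h=p[:2]+65*np.array([np.cos(p[2]),np.sin(p[2])])
show('top',h[0],h[1],p[2],'t9.png',270,130)
show('scene',h[0],h[1],p[2],'s9.png',150,110)
o=readout.get_obs();print(o['ee_pos'],o['ft_force'])
E
```

```text
centre,yaw [ 6.25779e+02 -8.17090e+01  1.00000e-01] n 8 rms 2.014004155042061
in outline [-2.6527e+01  3.2230e+00 -1.0000e-02]
[549.56035641 -90.03602103 187.77625103] [ 0.43459452 -0.33557243 -0.40635445]
```

View pics/s9.png

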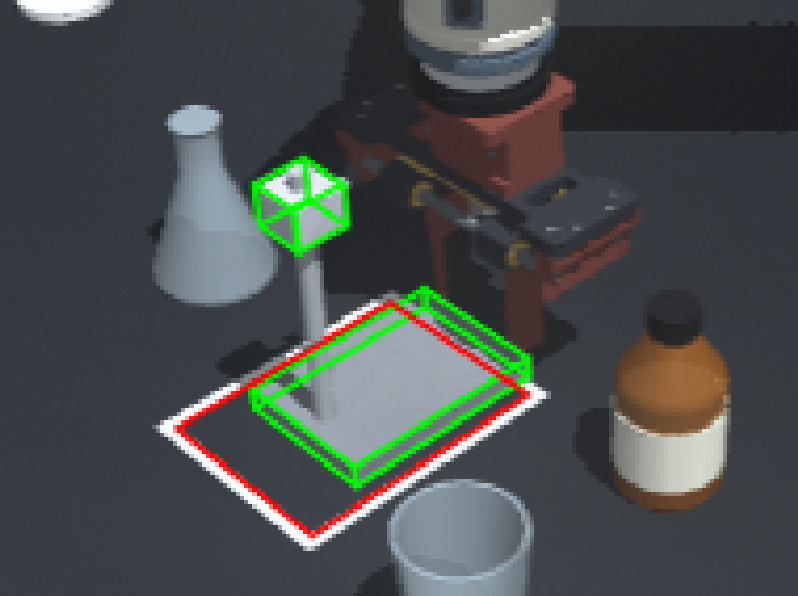

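View pics/t9.png

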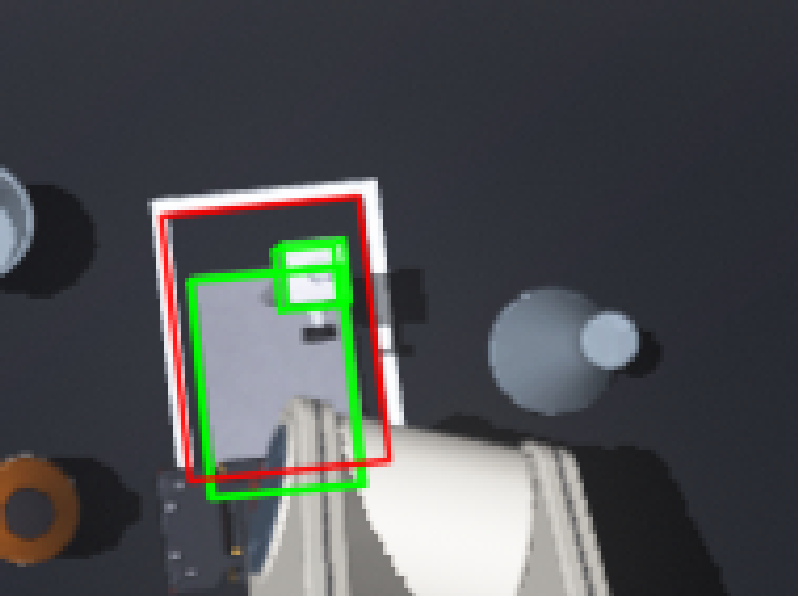

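Alignment is nearly perfect: 26.5 mm short, 3 mm to the left, yaw within 0.01. Last push along the outline.

Request:
apply_moves(commands=[[[0.005,0.0002,0,0],[0.01,0.0004,0,0],[0.015,0.0006,0,0],[0.02,0.0008,0,0],[0.024,0.001,0,0],[0.0265,0.001,0,0],[0.0265,0.001,0,0]]])

```text
t: 12.48
ee_pos: [576.4, -89.1, 187.7]
orientation: [2.164, 0.122, -2.162]
ft_force: [-0.8, 1.0, -0.9]
width: 49.9
```

```bash
python3 - <<'E'
from h import *
p=est()
o=readout.get_obs();print(o['ee_pos'],o['ft_force'])
E
```

```text
centre,yaw [ 6.5258e+02 -7.9960e+01  1.1100e-01] n 8 rms 2.1592286849949422
in outline [3.040e-01 2.019e+00 1.000e-03]
[576.11222026 -89.11381612 187.84138628] [ 0.42543982 -0.41023549  0.0342003 ]
```

Back off along -x, lift, and clear the view.

Request:
apply_moves(commands=[[[-0.015,-0.002,0,0],[-0.04,-0.004,0,0],[-0.06,-0.006,0.04,0],[-0.08,-0.008,0.1,0],[-0.1,-0.01,0.16,0],[-0.13,-0.012,0.2,0],[-0.15,-0.015,0.2,0],[-0.15,-0.015,0.2,0]]])

```text
t: 13.98
ee_pos: [424.1, -104.1, 387.0]
orientation: [2.163, 0.122, -2.165]
ft_force: [0.2, -0.5, -1.6]
width: 50.2
```

```bash
python3 - <<'E'
from h import *
p=est(); h=p[:2]+65*np.array([np.cos(p[2]),np.sin(p[2])])
show('top',h[0],h[1],p[2],'t10.png',270,130)
im=snap('scene','s10.png')
cv2.imwrite('pics/s10c.png',cv2.resize(im['color'][110:290,150:340,::-1],None,fx=3.3,fy=3.3,interpolation=cv2.INTER_NEAREST))
for l in('beaker','flask','reagent'): print(l,[(d['conf'],np.round(d['position'])) for d in models.place_of('scene',l)][:1])
E
```

```text
centre,yaw [ 6.52956e+02 -8.03010e+01  1.29000e-01] n 7 rms 1.9024937386683194
in outline [0.64  1.639 0.019]
beaker [(0.78, array([705.,  97.,  -5.]))]
flask [(0.9, array([ 649., -246.,    0.]))]
reagent [(0.85, array([547.,  71.,  -2.]))]
```

View pics/s10c.png

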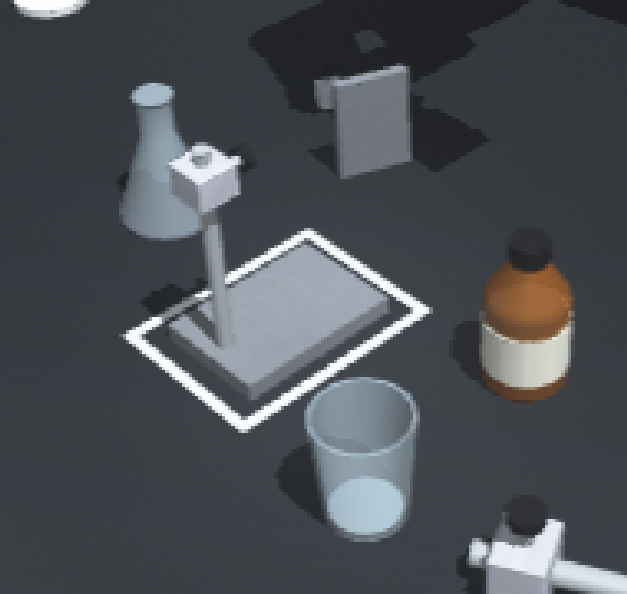

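View pics/t10.png

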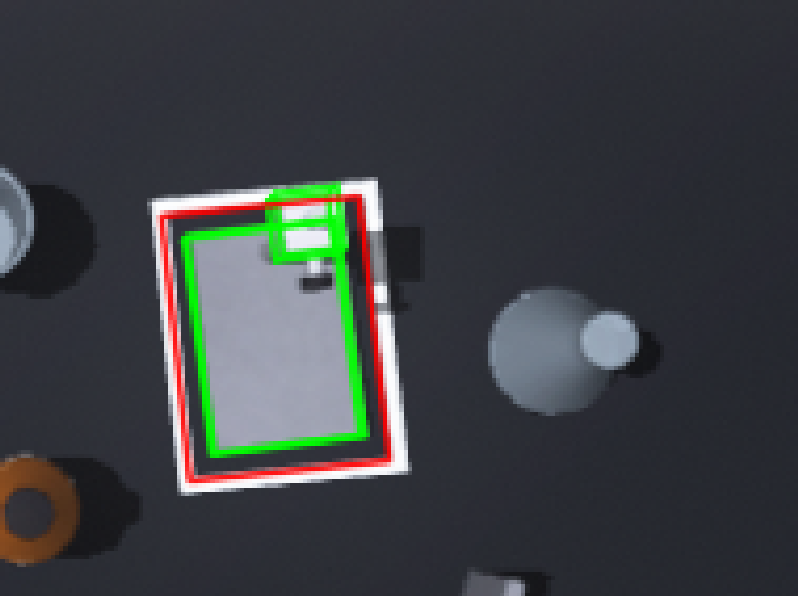

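The stand is upright, and both views show dark bench between its base and the tape on every side. The rod is at the far side and the glassware is where it was.

```bash
python3 -c "
from workcell import workorder
print(workorder.close_job())"
```

```text
the job is handed in; nothing more can be done
None
```

The stand is upright with its whole base inside the taped outline, and I handed the job in at about 14 s of the 54 s allowed. I used the middle-sized of the three stands, the one with the 130 mm base.

**What I did:** I tipped it over by pushing the rod-side face of the base near the toe edge until it fell onto its base by itself. Then I slid it with two fingertips on the toe edge: straight, with a 0.2 rad turn, then straight again. I never gripped or lifted it. Contact forces in the readings between moves stayed at a few newtons.

**Last checks:**
- **Position:** the base centre is within about 2 mm of the outline's centre, and its yaw is within about 0.02 rad. Both camera views show bare bench between the base and the tape on all sides, with the rod at the far side.
- **Glassware:** the beaker, flask and bottle were found within about 6 mm of where they started, which is about what the measurement can tell.
- **Robot:** the arm had backed off and was touching nothing.

**Disagreements:** the two cameras place the outline about 4 mm apart sideways. When the stand was tipped, it came to rest about 8 mm nearer the robot than I had worked out, and I allowed for that before sliding it. No check failed.

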